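# Level the bakery's display shelf

## Robot

A 7-joint arm with a two-finger parallel gripper is mounted at the origin on the work surface. World frame = base frame: x ahead of the robot, y to its left, z up, the work surface at z = 0. Lengths are in m, angles in rad, forces in N, time in s.
With the tool pointing down it reaches from about 0.35 to 0.9 m from the base axis. Payload 8.1 kg.
Tool frame: the origin (TCP) lies at the centre of the arm's flange, where the gripper is bolted on; the fingertips stand 178 mm ahead of it and the grasp point (between the pads) lies 159 mm ahead of it; x points along the fingers, z is the direction in which the jaws open and shut, and the axes are right-handed (so a half turn about x gives the same grasp; the last joint's range is limited). The gripper opens to 92 mm and grips with 3 to 60 N. Pads are 19 mm wide; open, the fingers measure 130 mm over their backs; the gripper's body (75 mm by 190 mm) begins 47 mm behind the grasp point.
Start: joints at [1.209, 0.434, 0.025, 1.573, -0.012, 1.134, -0.075], TCP at [0.16, -0.604, 0.405] pointing down, gripper open.
Joint ranges: [-2.62, 2.62], [-0.44, 2.09], [-1.27, 1.32], [0.08, 2.57], [-1.32, 4.46], [0.12, 2], [-2.74, 2.74]. Speed limits (rad/s): [2.22, 2.22, 3.01, 3.01, 3.14, 3.14, 3.14].

## Interface

Orientations are given as a rotation vector (axis times angle).
In Python, from cell import arm, get_image, search_frame, pinpoint gives the robot as it stands.
- The arm moves only by the tool arm_command, never from a script. Its argument "motion" is a list of rows, each a list of 7 numbers: the finger opening in mm, from 0 to 91.8, then the shift along the tool's x, y, z in mm, then the turn, a rotation vector about the tool's x, y, z in degrees. In form: [[fingers, x, y, z, ax, ay, az], ...]. A call has 1 to 5 rows; each row shifts and turns the commanded pose from where the row before left it, along the tool's axes as they then stand; what a row does not reach is not made up. A row lasts 1/8 s, in which the tool goes at most 62.5 mm and 10.7 degrees, less where a joint would pass 70% of its speed; a pose out of reach is approached as far as the arm can. A call with a gripper value outside its range is refused whole. The fingers move at their own pace and stop on an object; "newtons" is the grip in N (left out, the last holds). Time passes only in rows, so rows that do not move let the fingers close. It gives the time, the measured TCP pose, the force and the opening at its end, in the units of the state.
- arm.observe(): the state, without advancing time (a new reading comes with each control period).
- get_image(name): name is "scene" or "top"; returns a dict with "frame" (420x560x3 uint8, red, green, blue), "range_z" (420x560 float32, m along the optical axis (not along the pixel's ray), 0 where there is no reading), "K" (3x3 intrinsics, pixels), "distortion" ([k1, k2, p1, p2, k3] as OpenCV has them; the pictures are not rectified), "origin" and "rotation" of the camera in the world. Camera axes: x right, y down, z forward; pixel columns grow to the right and rows downward; lengths in m; the calibration is good to about 2 mm. A picture is of the moment at which its call begins.
- arm.sign_off(): hands the job in, once; it reports no verdict.
Trained networks look in the newest picture that a camera, given by its name, has taken for a name from the list of things; names that differ only in an ending like _2 or _b are one class to them, and where a whole thing is asked for, a point or a joint stands for the part that bears it (a point fixed in the world has none). Each returns a list of dicts, best first, with "p" (0 to 1); they miss things now and then, are a little off and sometimes report something else, mostly with a low value. They report only what shows in the picture. A call takes as long as a camera call. They do not tell look-alikes from the thing itself.
- search_frame(camera, target): "point" ([x, y, z] in m, in world coordinates, good to about 4 mm: the middle of the surface that is visible of it).
- pinpoint(camera, target): "point" ([x, y, z] in m, in world coordinates, good to about 4 mm: a listed point, or the origin of a listed thing).
The state is a dict: "clock": time; "joints": joint angles; "dq": joint speeds; "joint_efforts": joint torques, N m; "position": TCP position; "ee_rot": TCP orientation; "force": force on the tool from outside, world axes, zero at the start; "ft_torque": the same for the moment, N m; "width": opening from 0.0 (shut) to 1.0 (fully open).
Only numpy, scipy, OpenCV 4.12 (cv2) and the standard library are available. Lean on these libraries where they do the work, as an engineer would, in place of code of your own. Each camera call takes 0.05 s, during which the arm holds its last target. There are 200 camera calls.

## Task

Lay the yellow spirit level lengthwise on the middle of the small wooden shelf and let go of it, then turn the red T-handle of the shelf's levelling foot until the bubble sits between the two black lines. Then press the level down onto the shelf with a steady push of about 15 N and finish like that, still pressing, with the bubble centred. Leave the other things on the table where they stand.

Things in the scene. Friction and masses are not known exactly. Their poses are not given: they have to be found in the camera images.
- level_center (a point): Centre of the loose yellow spirit level (0.3 kg), which starts upright on the table: a bar 180 mm long (x axis), 24 mm wide (y), 42 mm high (z); its flat underside is 21 mm below. Mid-top is a window 76 mm long, 12 mm deep, with green vial, pale bubble 16 mm long and two black lines. Its solid ends, 38 to 90 mm from the centre, have flat tops at full height, good to press on.
- bubble (a joint): Place of the bubble along the level's own x axis, m: 0 = centred between the two black lines, limits -0.026 and 0.026. It floats towards the higher end, about 5 mm for each 0.01 rad of tilt, and settles in about a second. It lies wholly between the lines when within 5 mm of 0.
- shelf_mid (a point): Middle of the wooden shelf's top face: a flat board 330 mm long (y axis) and 150 mm wide (x axis), z out of the top, 55 to 72 mm above the table. Its -y end is hinged on a fixed trestle, its +y end carried by the levelling foot, which starts too low. The table has a small slope of its own, so no set foot angle is level: only the bubble tells.
- foot_grip (a point): Centre of the red T-handle bar on the levelling foot, 210 mm from the shelf's middle along its +y and 32 mm above its top face. The bar is 56 mm long (x axis), 14 mm wide (y), 28 mm high (z, up), on a thin stem that leaves 20 mm free beneath the bar. It rides with the shelf and rises about 9 mm for each rad of turn.
- foot (a joint): Angle of the T-handle, rad, growing as it turns clockwise seen from above, which raises the shelf's +y end by 0.025 rad of tilt per rad (the bubble moves about 12 mm per rad). Limits -2.4 and 1.4; 0.7 to 2.4 rad of turn is needed. Friction about 0.25 N m; it stays where it is left.
- mug: Bystander, not to be disturbed: white mug, 76 mm across, 92 mm high; origin at the centre of its underside.
- jar: Bystander, not to be disturbed: amber storage jar with white lid, 90 mm across, 120 mm high; origin at the centre of its underside.
- bottle: Bystander, not to be disturbed: bottle with yellow cap, 64 mm across, 200 mm high; origin at the centre of its underside.
- tub: Bystander, not to be disturbed: clear open tub, 110 x 110 mm, 65 mm high; origin at the centre of its underside.
- scraper: Bystander, not to be disturbed: flat dough scraper, 97 x 140 mm, 16 mm high; origin at the centre of its underside.
- shaker: Bystander, not to be disturbed: small metal shaker, 48 mm across, 85 mm high; origin at the centre of its underside.
- bowl: Bystander, not to be disturbed: steel bowl, 100 mm across, 45 mm high; origin at the centre of its underside.
Not all that is in view belongs to the job. Several things look just like the part that bears level_center: the one meant starts farthest to the robot's left.

How it is judged:
By the outcome, as a careful person would: the job done as asked, in the order asked, and still so for the second after the job is handed in, while the arm keeps its last pose, push and grip.
It also fails if it takes over 72 s, if anything falls off the work surface, if the arm or the gripper's body presses on something with over 40 N, if the wrist force passes 120 N, or if a joint passes its speed limit or range.

## Working session

There is one attempt and no reset: what is moved stays moved. The work goes in short steps, Python scripts to look and compute and a tool call to move; the robot and the scene stay as the last step left them, time stands still between calls to the robot, and variables do not carry over. Pictures are saved under pics/ and viewed, about 8 in all and at most 12, crops included, and the job is handed in when it is done.

Besides the shell and the picture viewer there is one more tool, called after "Request:" in YAML: its name, and indented under it one key for each argument. arm_command: Moves the arm, as the interface text tells. Its arguments: {"type":"object","properties":{"motion":{"type":"array"},"newtons":{"type":"number"}},"required":["motion"]}

```bash
mkdir -p pics; cat > h.py <<'E'
import cv2, numpy as np
from cell import arm, get_image, search_frame, pinpoint
def save(n,im): cv2.imwrite(f'pics/{n}.png',cv2.cvtColor(im,cv2.COLOR_RGB2BGR))
def px2w(g,uv,z=None):
    "world points of pixels, by depth or on plane z"
    uv=np.atleast_2d(np.float64(uv)); K,D=g['K'],np.float64(g['distortion'])
    n=cv2.undistortPoints(uv[:,None],np.float64(K),D)[:,0]
    r=np.c_[n,np.ones(len(n))]; R=np.array(g['rotation']); o=np.array(g['origin'])
    if z is None:
        d=np.array([g['range_z'][int(round(v)),int(round(u))] for u,v in uv]); return o+(r*d[:,None])@R.T
    w=r@R.T; return o+w*((z-o[2])/w[:,2])[:,None]
def w2px(g,p):
    R=np.array(g['rotation']); o=np.array(g['origin']); t=-R.T@o
    return cv2.projectPoints(np.float64(np.atleast_2d(p)),cv2.Rodrigues(R.T)[0],t,np.float64(g['K']),np.float64(g['distortion']))[0][:,0]
E
python3 - <<'E'
from h import *
np.set_printoptions(precision=3,suppress=True)
a=get_image('scene');b=get_image('top')
save('s0',a['frame']);save('t0',b['frame'])
for c,g in (('scene',a),('top',b)):
    print(c,g['origin'])
    for t in ['level_center','shelf_mid','foot_grip','mug','jar','bottle','tub','scraper','shaker','bowl']:
        for d in pinpoint(c,t)[:5]:
            if d['p']>.2: print(t,round(d['p'],2),np.array(d['point']),w2px(g,d['point'])[0].round())
s=arm.observe();print(s['clock'],s['position'],s['ee_rot'],s['force'],s['width'])
E
```

```text
scene [1.103 1.033 1.133]Traceback (most recent call last):
  File "<stdin>", line 9, in <module>
  File "h.py", line 14, in w2px
    return cv2.projectPoints(np.float64(np.atleast_2d(p)),cv2.Rodrigues(R.T)[0],t,np.float64(g['K']),np.float64(g['distortion']))[0][:,0]
           ~~~~~~~~~~~~~~~~~^^^^^^^^^^^^^^^^^^^^^^^^^^^^^^^^^^^^^^^^^^^^^^^^^^^^^^^^^^^^^^^^^^^^^^^^^^^^^^^^^^^^^^^^^^^^^^^^^^^^^
cv2.error: OpenCV(4.12.0) /io/opencv/modules/calib3d/src/calibration_base.cpp:582: error: (-5:Bad argument) tvec must be 1x3 or 3x1 floating-point array in function 'projectPoints'
```

```bash
sed -i "s/R=np.array(g\['rotation'\]); o=np.array(g\['origin'\])/R=np.float64(g['rotation']); o=np.float64(g['origin']).ravel()/" h.py
sed -i 's/cv2.Rodrigues(R.T)\[0\],t,/cv2.Rodrigues(R.T.copy())[0],t.reshape(3,1),/' h.py
python3 - <<'E'
from h import *
np.set_printoptions(precision=3,suppress=True)
a=get_image('scene');b=get_image('top')
save('s0',a['frame']);save('t0',b['frame'])
for c,g in (('scene',a),('top',b)):
    print(c,g['origin'])
    for t in ['level_center','shelf_mid','foot_grip','mug','jar','bottle','tub','scraper','shaker','bowl']:
        for d in pinpoint(c,t)[:5]:
            if d['p']>.2: print(t,round(d['p'],2),np.array(d['point']),w2px(g,d['point'])[0].round())
s=arm.observe();print(s['clock'],s['position'],s['ee_rot'],s['force'],s['width'])
E
```

```text
scene [1.103 1.033 1.133]Traceback (most recent call last):
  File "<stdin>", line 9, in <module>
  File "h.py", line 14, in w2px
    return cv2.projectPoints(np.float64(np.atleast_2d(p)),cv2.Rodrigues(R.T.copy())[0],t.reshape(3,1),np.float64(g['K']),np.float64(g['distortion']))[0][:,0]
                                                                                       ~~~~~~~~~^^^^^
ValueError: cannot reshape array of size 1 into shape (3,1)
```

View pics/s0.png

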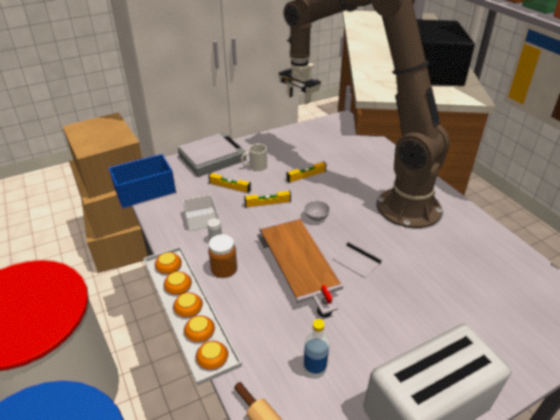

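View pics/t0.png

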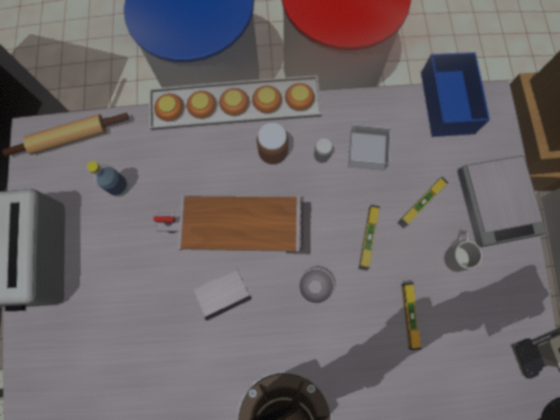

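```bash
sed -i "s/R=np.float64(g\['rotation'\])/R=cv2.Rodrigues(np.float64(g['rotation']))[0]/" h.py
sed -i "s/,np.float64(K),D)/,np.float64(K),D)/" h.py
python3 - <<'E'
from h import *
np.set_printoptions(precision=3,suppress=True)
a=get_image('scene');b=get_image('top')
for c,g in (('scene',a),('top',b)):
    print(c,g['origin'],g['rotation'])
    for t in ['level_center','shelf_mid','foot_grip','mug','jar','bottle','tub','scraper','shaker','bowl']:
        for d in pinpoint(c,t)[:5]:
            if d['p']>.2: print(t,round(d['p'],2),np.array(d['point']),w2px(g,d['point'])[0].round())
s=arm.observe();print(s['clock'],s['position'],s['ee_rot'],s['force'],s['width'])
f=b['frame'];hsv=cv2.cvtColor(f,cv2.COLOR_RGB2HSV)
m=cv2.inRange(hsv,(20,120,90),(38,255,255))
n,l,st,ce=cv2.connectedComponentsWithStats(cv2.morphologyEx(m,cv2.MORPH_CLOSE,np.ones((9,9),np.uint8)))
for i in range(1,n):
    if st[i,4]>150:
        v,u=np.where(l==i); r=cv2.minAreaRect(np.c_[u,v].astype(np.float32)); bx=cv2.boxPoints(r)
        w=px2w(b,bx,.042); e=[w[1]-w[0],w[2]-w[1]]; k=max(e,key=np.linalg.norm)
        print(np.array(r[0]),w.mean(0),[np.linalg.norm(q) for q in e],np.degrees(np.arctan2(k[1],k[0])))
w=cv2.resize(f[150:360,340:460],None,fx=2.8,fy=2.8,interpolation=2); x=cv2.resize(f[170:270,140:310],None,fx=2.6,fy=2.6,interpolation=2)
o=np.zeros((590,790,3),np.uint8);o[:588,:336]=w[:588];o[:260,340:782]=x;save('crop1',o)
E
```

```text
scene [1.103 1.033 1.133] [-0.639 -2.593  1.219]
level_center 0.8 [ 0.574 -0.445  0.017] [227. 184.]
level_center 0.67 [ 0.25  -0.369  0.021] [306. 172.]
level_center 0.66 [ 0.477 -0.276  0.025] [267. 199.]
shelf_mid 0.72 [0.538 0.075 0.06 ] [298. 253.]
foot_grip 0.48 [0.562 0.285 0.08 ] [326. 295.]
mug 0.58 [ 0.394 -0.529  0.001] [259. 166.]
jar 0.98 [ 0.757 -0.028  0.002] [225. 268.]
bottle 0.6 [0.688 0.44  0.001] [315. 369.]
tub 0.56 [ 0.737 -0.305 -0.001] [202. 219.]
shaker 0.74 [ 0.735 -0.171  0.   ] [215. 241.]
shaker 0.53 [0.687 0.436 0.006] [314. 367.]
bowl 0.73 [ 0.35  -0.113 -0.005] [317. 219.]
top [ 0.285 -0.024  1.295] [-2.03   2.195 -0.22 ]
level_center 0.97 [ 0.251 -0.367  0.021] [410. 315.]
level_center 0.89 [ 0.472 -0.276  0.022] [369. 239.]
level_center 0.83 [ 0.569 -0.45   0.019] [424. 201.]
shelf_mid 0.88 [0.542 0.075 0.059] [242. 221.]
foot_grip 0.56 [0.556 0.28  0.079] [166. 221.]
mug 0.71 [ 0.397 -0.528  0.001] [457. 258.]
jar 0.95 [ 0.762 -0.026 -0.002] [273. 151.]
bottle 0.77 [ 0.689  0.442 -0.003] [119. 187.]
tub 0.73 [ 0.741 -0.306  0.001] [367. 150.]
scraper 0.73 [0.35  0.144 0.   ] [223. 294.]
scraper 0.44 [ 0.474 -0.279  0.021] [370. 238.]
shaker 0.92 [ 0.736 -0.172 -0.004] [322. 156.]
bowl 0.63 [ 0.351 -0.115  0.   ] [316. 287.]
1.4 [ 0.16  -0.604  0.405] [ 1.017  1.321 -1.017] [-0.2    0.733 -0.14 ] 0.9993251837368992
[200.  100.5] [0.924 0.181 0.042] [np.float64(0.04853764895787503), np.float64(0.0492139377239672)] 177.98740041181637
[167.  103.5] [0.923 0.28  0.042] [np.float64(0.04908453126994253), np.float64(0.04928346310329787)] 179.07069783210017
[409.263 297.949] [ 0.297 -0.365  0.042] [np.float64(0.026698724659715754), np.float64(0.07495866602083481)] 176.76038505849334
```

View pics/crop1.png

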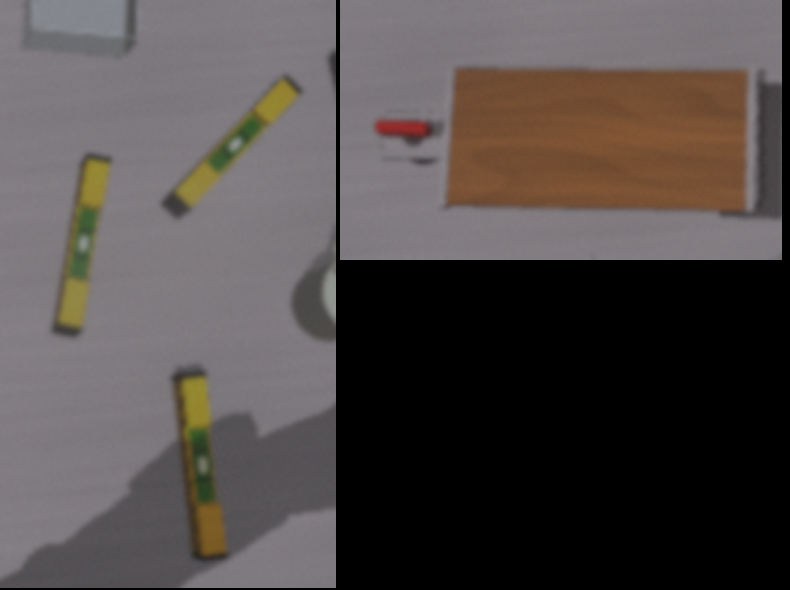

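```bash
cat >> h.py <<'E'
from scipy.spatial.transform import Rotation as Ro
def pose():
    s=arm.observe(); return np.array(s['position']),Ro.from_rotvec(s['ee_rot']),s
def togo(p,R=None):
    "shift in mm in current tool axes, then turn in deg"
    p0,R0,s=pose(); d=R0.inv().apply(np.array(p)-p0)*1000
    print('shift',d.round(1),'turn',None if R is None else np.degrees((R0.inv()*R).as_rotvec()).round(1))
def down(yaw,pitch=None):
    "tool x down, tool z along yaw (deg)"
    a=np.radians(yaw); z=np.array([np.cos(a),np.sin(a),0]); x=np.array([0,0,-1.]); return Ro.from_matrix(np.c_[x,np.cross(z,x),z])
def stat():
    p,R,s=pose(); m=R.as_matrix(); print('t',round(s['clock'],2),'grasp',(p+.159*m[:,0]).round(4),'x',m[:,0].round(3),'zyaw',np.degrees(np.arctan2(m[1,2],m[0,2])).round(1),'q',np.round(s['joints'],2),'F',np.round(s['force'],1),'w',round(s['width']*91.8,1))
def shelfplane(g):
    "fit plane to wood pixels by depth"
    hsv=cv2.cvtColor(g['frame'],cv2.COLOR_RGB2HSV); m=cv2.inRange(hsv,(4,110,50),(16,255,230))
    n,l,st,_=cv2.connectedComponentsWithStats(m); c=[(st[i,4],i) for i in range(1,n)]
    return l,st
E
python3 - <<'E'
from h import *
np.set_printoptions(precision=4,suppress=True)
b=get_image('top'); stat()
e=px2w(b,[[374.6,207.1],[364.3,267.9]],.042); d=e[0]-e[1]; yaw=np.degrees(np.arctan2(d[1],d[0])); print('level',e,e.mean(0),np.linalg.norm(d),yaw)
# shelf corners from crop (2.6x)
c=np.array([[455,69],[748,70],[746,210],[447,207]],float);c[:,0]-=340;c=c/2.6+[140,170]
w=px2w(b,c,.06);print(w,w.mean(0))
v,u=np.mgrid[int(c[:,1].min())+5:int(c[:,1].max())-4,int(c[:,0].min())+6:int(c[:,0].max())-5]
P=px2w(b,np.c_[u.ravel(),v.ravel()]);A=np.c_[P[:,:2]-P[:,:2].mean(0),np.ones(len(P))];print('plane slopes x,y,z0',np.linalg.lstsq(A,P[:,2],rcond=None)[0],P[:,:2].mean(0))
T=px2w(b,np.array([[u,v] for u in range(320,350,4) for v in range(190,260,4)]+[[u,v] for u in range(180,300,6) for v in range(262,270,4)]));print('table',np.linalg.lstsq(np.c_[T[:,:2]-[.5,-.1],np.ones(len(T))],T[:,2],rcond=None)[0])
print('bar',px2w(b,[[155,218.9],[174,219.2],[165,219]]),px2w(b,[[155,219],[174,219.2]],.095))
for y in (yaw-90,yaw+90): togo([*e.mean(0)[:2],.028+.159],down(y))
E
```

```text
t 1.45 grasp [ 0.16   -0.6042  0.2457] x [-0. -0. -1.] zyaw -75.2 q [ 1.21  0.43  0.02  1.57 -0.01  1.13 -0.08] F [ 0.5 -0.3 -0.5] w 92.1
level [[ 0.5571 -0.2987  0.042 ]
 [ 0.3893 -0.2503  0.042 ]] [ 0.4732 -0.2745  0.042 ] 0.17467267659146068 -16.070779807146106
[[ 0.6254  0.2321  0.06  ]
 [ 0.5991 -0.082   0.06  ]
 [ 0.449  -0.0673  0.06  ]
 [ 0.4763  0.2457  0.06  ]] [0.5375 0.0822 0.06  ]
plane slopes x,y,z0 [-0.704  -0.0575  0.0635] [0.5377 0.0846]
table [-0.7699 -0.1405  0.0134]
bar [[0.5603 0.3072 0.0934]
 [0.5586 0.2585 0.0788]
 [0.5574 0.2792 0.0953]] [[0.5596 0.3067 0.095 ]
 [0.555  0.2547 0.095 ]]
shift [ 217.7  387.2 -238.6] turn [30.9  0.   0. ]
shift [ 217.7  387.2 -238.6] turn [-149.1   -0.     0. ]
```

Request:
arm_command:
  motion:
    - [80,0,48,-30,0,0,0]
    - [80,0,48,-30,0,0,0]
    - [80,0,48,-30,0,0,0]
    - [80,0,48,-30,0,0,0]
    - [80,0,48,-30,0,0,0]

```text
clock: 2.08
position: [0.3546, -0.3963, 0.405]
ee_rot: [1.016, 1.32, -1.017]
force: [0.8, -1.4, 0.7]
width: 0.875
```

Request:
arm_command:
  motion:
    - [80,0,49,-29,0,0,0]
    - [80,0,49,-30,0,0,0]
    - [80,0,49,-30,10.3,0,0]
    - [80,0,0,0,10.3,0,0]
    - [80,0,0,0,10.3,0,0]

```text
clock: 2.7
position: [0.4728, -0.2741, 0.4047]
ee_rot: [1.413, 1.063, -1.413]
force: [0.0, -0.2, 0.2]
width: 0.87
```

```bash
python3 - <<'E'
from h import *
np.set_printoptions(precision=4,suppress=True)
b=get_image('top'); stat(); z=b['range_z']; print(b['K'])
for v in (180,200,220,240,260): print(v,z[v,180:300:20],px2w(b,[[240,v]]))
for v in range(190,262,12): print(v,px2w(b,[[335,v]]))
togo([.4732,-.2745,.187],down(-106.1))
for d in pinpoint('scene','level_center'): print(d)
E
```

```text
t 2.75 grasp [ 0.4725 -0.2745  0.2458] x [ 0. -0. -1.] zyaw -106.7 q [ 0.47  0.31 -0.05  1.76  0.02  1.07 -1.45] F [-0.2 -0.6  0.6] w 79.9
[[458.2036   0.     282.2423]
 [  0.     458.2036 218.1022]
 [  0.       0.       1.    ]]
180 [1.3492 1.3458 1.3468 1.3443 1.3463 1.3484] [[0.6781 0.0777 0.0025]]
200 [1.34   1.2816 1.2767 1.2744 1.2739 1.2607] [[0.6032 0.0766 0.0584]]
220 [1.2707 1.2696 1.2646 1.2626 1.2589 1.2531] [[0.5465 0.0799 0.0585]]
240 [1.2531 1.2567 1.2559 1.2504 1.2471 1.2452] [[0.4906 0.0832 0.0593]]
260 [1.2956 1.303  1.2966 1.2992 1.2976 1.3018] [[ 0.4431  0.0918 -0.0005]]
190 [[ 0.626  -0.1975  0.0017]]
202 [[ 0.5897 -0.1937  0.003 ]]
214 [[ 0.5549 -0.1904  0.0001]]
226 [[ 0.5201 -0.1871 -0.0021]]
238 [[ 0.485  -0.1835 -0.001 ]]
250 [[ 0.4503 -0.1798  0.0005]]
shift [217.8   0.6  -0.2] turn [-0.6 -0.  -0. ]
{'point': [0.5735, -0.4453, 0.017], 'p': 0.8}
{'point': [0.2499, -0.3694, 0.0215], 'p': 0.67}
{'point': [0.4771, -0.2763, 0.0246], 'p': 0.66}
```

Request:
arm_command:
  motion:
    - [80,55,1,0,0,0,0]
    - [80,55,0,0,0,0,0]
    - [80,50,0,0,0,0,0]
    - [80,35,0,0,0,0,0]
    - [80,19,0,0,0,0,0]
  newtons: 25

```text
clock: 3.42
position: [0.4725, -0.2751, 0.1888]
ee_rot: [1.407, 1.07, -1.408]
force: [0.4, -0.1, 0.2]
width: 0.869
```

Request:
arm_command:
  motion:
    - [5,0,0,0,0,0,0]
    - [5,0,0,0,0,0,0]
    - [5,0,0,0,0,0,0]
    - [5,0,0,0,0,0,0]
    - [5,0,0,0,0,0,0]
  newtons: 25

```text
clock: 4.05
position: [0.4733, -0.2753, 0.1912]
ee_rot: [1.41, 1.064, -1.41]
force: [0.4, 1.0, -0.3]
width: 0.38
```

```bash
python3 - <<'E'
from h import *
np.set_printoptions(precision=4,suppress=True)
b=get_image('top'); stat()
u,v=np.meshgrid(range(190,296,3),range(203,244,3)); P=px2w(b,np.c_[u.ravel(),v.ravel()])
P=P[(P[:,2]>.04)&(P[:,2]<.09)]
for _ in range(4):
    A=np.c_[P[:,:2]-[.5375,.08],np.ones(len(P))];k=np.linalg.lstsq(A,P[:,2],rcond=None)[0];r=P[:,2]-A@k;P=P[abs(r)<2.5*r.std()]
print(k,len(P),r.std(),u.size)
E
```

```text
t 4.1 grasp [ 0.4733 -0.2753  0.032 ] x [ 0. -0. -1.] zyaw -105.9 q [ 0.47  0.58 -0.05  1.97  0.05  0.6  -1.47] F [ 0.8 -0.3  0.6] w 30.6
[-0.0005 -0.05    0.0592] 487 0.0022692900511959995 504
```

Request:
arm_command:
  motion:
    - [5,0,0,0,0,0,0]
    - [5,0,0,0,0,0,0]
    - [5,-20,0,0,0,0,0]
    - [5,-40,0,0,0,0,0]
    - [5,-50,0,0,0,0,0]
  newtons: 30

```text
clock: 4.72
position: [0.4726, -0.2748, 0.3007]
ee_rot: [1.41, 1.068, -1.412]
force: [1.5, -1.0, -2.7]
width: 0.258
```

```bash
python3 - <<'E'
from h import *
stat()
# target: tool tilted so level lies along shelf; shelf mid from corners and network
M=np.array([.5385,.079,.0592]); y=np.array([np.cos(np.radians(85.2)),np.sin(np.radians(85.2)),-.05]); y/=np.linalg.norm(y)
x=np.cross(y,[0,0,1]); x/=np.linalg.norm(x); n=np.cross(x,y); print(y,n)
R=Ro.from_matrix(np.c_[-n,np.cross(x,-n),x])
togo(M+n*(.032+.159+.05),R)
togo(M+n*(.032+.159+.004),R)
togo(M,down(-4.8))
E
```

```text
t 4.72 grasp [ 0.4721 -0.2745  0.1417] x [-0.003  0.002 -1.   ] zyaw -105.9 q [ 0.47  0.42 -0.06  1.88  0.03  0.84 -1.45] F [ 1.5 -1.  -2.7] w 23.7
[ 0.08357344  0.99524957 -0.04993762] [0.00417867 0.04976248 0.99875234]
shift [   1.1  -35.6 -370.2] turn [-101.    -2.7   -2. ]
shift [  47.1  -35.  -367.9] turn [-101.    -2.7   -2. ]
shift [ 241.8  -32.5 -358.2] turn [-1.011e+02 -2.000e-01  1.000e-01]
```

Request:
arm_command:
  motion:
    - [5,0,-6,-55,0,0,0]
    - [5,0,-6,-55,0,0,0]
    - [5,0,-6,-55,0,0,0]
    - [5,0,-6,-55,0,0,0]
    - [5,0,-6,-55,0,0,0]

```text
clock: 5.35
position: [0.5193, -0.0007, 0.3004]
ee_rot: [1.41, 1.066, -1.411]
force: [0.9, -0.7, -2.7]
width: 0.254
```

Request:
arm_command:
  motion:
    - [5,0,-6,-55,0,0,0]
    - [5,0,0,-40,0,0,0]
    - [5,0,0,0,-10,-0.3,-0.2]
    - [5,0,0,0,-10,-0.3,-0.2]
    - [5,0,0,0,-10,-0.3,-0.2]

```text
clock: 5.98
position: [0.5394, 0.0907, 0.3001]
ee_rot: [1.004, 1.318, -1.038]
force: [0.1, -0.5, -2.8]
width: 0.26
```

Request:
arm_command:
  motion:
    - [5,0,0,0,-10,-0.3,-0.2]
    - [5,0,0,0,-10,-0.3,-0.2]
    - [5,0,0,0,-10,-0.3,-0.2]
    - [5,0,0,0,-10,-0.3,-0.2]
    - [5,0,0,0,-10,-0.3,-0.2]

```text
clock: 6.6
position: [0.5394, 0.0904, 0.3002]
ee_rot: [0.312, 1.541, -0.386]
force: [-0.4, 0.2, -2.4]
width: 0.256
```

Request:
arm_command:
  motion:
    - [5,0,0,0,-10,-0.3,-0.2]
    - [5,0,0,0,-10,-0.2,-0.2]
    - [5,0,0,0,0,0,0]

```text
clock: 6.98
position: [0.5395, 0.0903, 0.3002]
ee_rot: [0.038, 1.569, -0.124]
force: [-0.4, -0.1, -3.1]
width: 0.258
```

```bash
cat >> h.py <<'E'
M=np.array([.5385,.079,.0592]); sy=np.array([np.cos(np.radians(85.2)),np.sin(np.radians(85.2)),-.05]); sy/=np.linalg.norm(sy)
sx=np.cross(sy,[0,0,1]); sx/=np.linalg.norm(sx); sn=np.cross(sx,sy); SR=Ro.from_matrix(np.c_[-sn,np.cross(sx,-sn),sx])
E
python3 - <<'E'
from h import *
stat()
togo(M+sn*(.032+.159+.004),SR)
a=get_image('scene');f=a['frame'];save('s1',cv2.resize(f[150:330,200:380],None,fx=3,fy=3,interpolation=2))
E
```

```text
t 6.97 grasp [0.5391 0.0816 0.1414] x [-0.003 -0.055 -0.998] zyaw -5.9 q [ 0.11  0.49 -0.54  1.85  0.37  0.92 -0.71] F [-0.4 -0.1 -3.1] w 23.6
shift [46.2  0.9 -0.2] turn [-1.1  0.1  0.3]
```

View pics/s1.png

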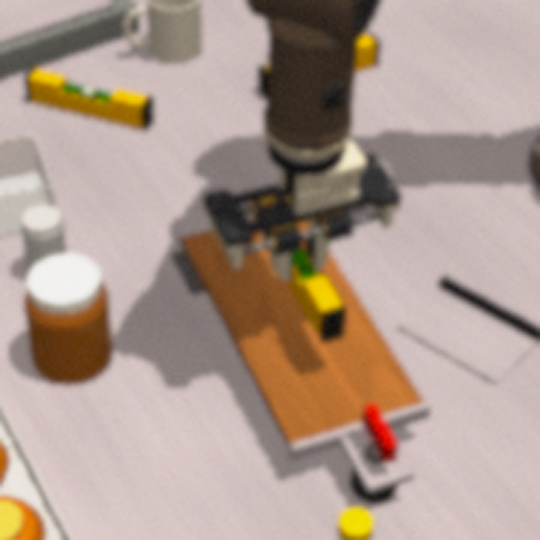

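The picture shows the level held above the shelf, aligned with it (level at (310,290), red handle at (380,432) in the crop). Lowering.

Request:
arm_command:
  motion:
    - [5,20,0,0,-1,0,0]
    - [5,15,1,0,0,0,0]
    - [5,9,0,0,0,0,0]
    - [5,1,0,0,0,0,0]
    - [5,0,0,0,0,0,0]

```text
clock: 7.65
position: [0.54, 0.0891, 0.256]
ee_rot: [0.024, 1.568, -0.11]
force: [-0.6, 0.5, -3.2]
width: 0.26
```

Request:
arm_command:
  motion:
    - [5,1,0,0,0,0,0]
    - [5,1,0,0,0,0,0]
    - [5,0,0,0,0,0,0]

```text
clock: 8.02
position: [0.5398, 0.0889, 0.2538]
ee_rot: [0.023, 1.568, -0.11]
force: [-0.6, 0.6, -2.3]
width: 0.26
```

Request:
arm_command:
  motion:
    - [5,1,0,0,0,0,0]
    - [5,1,0,0,0,0,0]
    - [5,0,0,0,0,0,0]

```text
clock: 8.4
position: [0.5398, 0.0888, 0.2516]
ee_rot: [0.023, 1.569, -0.11]
force: [-0.3, -0.7, -2.7]
width: 0.257
```

Request:
arm_command:
  motion:
    - [5,1,0,0,0,0,0]
    - [5,1,0,0,0,0,0]
    - [5,1,0,0,0,0,0]
    - [5,0,0,0,0,0,0]

```text
clock: 8.9
position: [0.54, 0.0888, 0.2495]
ee_rot: [0.023, 1.567, -0.11]
force: [-3.2, -1.0, 6.7]
width: 0.259
```

Request:
arm_command:
  motion:
    - [60,0,0,0,0,0,0]
    - [60,0,0,0,0,0,0]
    - [60,0,0,0,0,0,0]
    - [60,0,0,0,0,0,0]

```text
clock: 9.4
position: [0.5398, 0.0886, 0.2487]
ee_rot: [0.023, 1.568, -0.11]
force: [0.1, -0.6, 0.1]
width: 0.632
```

Request:
arm_command:
  motion:
    - [60,-20,0,0,0,0,0]
    - [60,-50,0,0,0,0,0]
    - [60,-60,0,0,0,0,0]
    - [60,0,0,-50,0,0,0]
    - [60,0,0,0,0,0,0]

```text
clock: 10.02
position: [0.4873, 0.1006, 0.3789]
ee_rot: [0.021, 1.569, -0.109]
force: [0.2, -0.4, -0.1]
width: 0.655
```

```bash
python3 - <<'E'
from h import *
np.set_printoptions(precision=4,suppress=True)
stat()
for c in ('scene','top'):
    g=get_image(c)
    if c=='scene': a=g
    for t in ('level_center','foot_grip','shelf_mid'):
        for d in pinpoint(c,t)[:3]: print(c,t,round(d['p'],2),np.array(d['point']))
hsv=cv2.cvtColor(g['frame'],cv2.COLOR_RGB2HSV); m=cv2.inRange(hsv,(0,120,90),(8,255,255))|cv2.inRange(hsv,(172,120,90),(180,255,255)); m[:190]=0;m[250:]=0;m[:,:130]=0;m[:,190:]=0
v,u=np.where(m>0); r=cv2.minAreaRect(np.c_[u,v].astype(np.float32)); w=px2w(g,cv2.boxPoints(r),.095);print(r,w,w.mean(0))
o=np.zeros((600,800,3),np.uint8);o[:420,:420]=cv2.resize(g['frame'][165:270,140:245],None,fx=4,fy=4,interpolation=2)
q=cv2.resize(a['frame'][215:325,255:350],None,fx=4,fy=4,interpolation=2);o[:440,420:800]=q
q=cv2.resize(g['frame'][190:250,225:315],None,fx=3,fy=3,interpolation=2)[:180];o[420:600,:270]=q
save('c2',o)
E
```

```text
t 10.03 grasp [0.487  0.0917 0.2201] x [-0.002 -0.056 -0.998] zyaw -4.7 q [ 0.15  0.33 -0.6   1.87  0.27  1.04 -0.66] F [ 0.2 -0.4 -0.1] w 60.1
scene level_center 0.56 [0.5382 0.0861 0.0862]
scene level_center 0.55 [ 0.2509 -0.3724  0.0205]
scene foot_grip 0.46 [0.5606 0.2837 0.0806]
scene foot_grip 0.21 [0.5412 0.0838 0.0829]
scene shelf_mid 0.63 [0.5383 0.0745 0.0609]
scene shelf_mid 0.21 [ 0.351  -0.1156 -0.0034]
top level_center 0.89 [ 0.57   -0.4498  0.0251]
top level_center 0.57 [ 0.2539 -0.3701  0.0255]
top foot_grip 0.65 [0.5585 0.2808 0.0759]
top shelf_mid 0.77 [0.5419 0.0735 0.0592]
((162.5, 219.5), (5.0, 17.0), 90.0) [[0.5654 0.3094 0.095 ]
 [0.5617 0.2628 0.095 ]
 [0.5479 0.2631 0.095 ]
 [0.5516 0.3096 0.095 ]] [0.5566 0.2862 0.095 ]
```

View pics/c2.png

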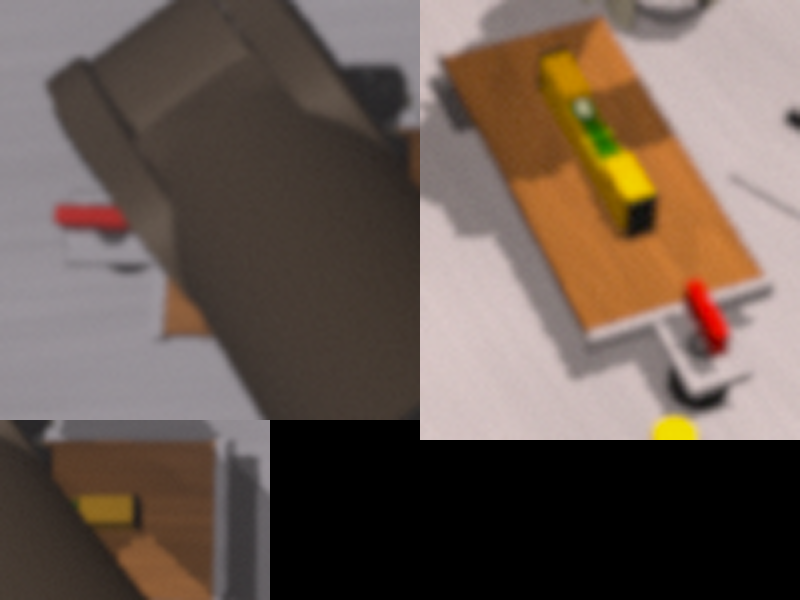

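Top view: arm hides most; scene crop shows the level lying lengthwise on the shelf, bubble at the hinge end (583,108), red bar at (705,318). Next, go above the handle with a half turn for joint‑7 range.

```bash
python3 - <<'E'
from h import *
togo([.5575,.284,.16+.159],down(175))
E
```

```text
shift [ 48.7 192.1  50.8] turn [-179.8   -4.9    0.3]
```

Request:
arm_command:
  motion:
    - [60,0,48,13,0,0,0]
    - [60,0,48,13,0,0,0]
    - [60,0,48,13,0,0,0]
    - [60,0,48,12,0,0,0]
    - [60,0,0,0,-10,-0.3,0]

```text
clock: 11.05
position: [0.557, 0.2913, 0.3671]
ee_rot: [-0.118, 1.569, 0.036]
force: [-1.3, -1.1, -0.4]
width: 0.658
```

Request:
arm_command:
  motion:
    - [60,0,0,0,-10.6,-0.3,0]
    - [60,0,0,0,-10.6,-0.3,0]
    - [60,0,0,0,-10.6,-0.3,0]
    - [60,0,0,0,-10.6,-0.3,0]
    - [60,0,0,0,-10.6,-0.3,0]

```text
clock: 11.68
position: [0.5576, 0.2866, 0.3675]
ee_rot: [-0.835, 1.419, 0.756]
force: [-0.6, 0.1, 0.3]
width: 0.65
```

Request:
arm_command:
  motion:
    - [60,0,0,0,-10.6,-0.3,0]
    - [60,0,0,0,-10.6,-0.3,0]
    - [60,0,0,0,-10.6,-0.3,0]
    - [60,0,0,0,-10.6,-0.3,0]
    - [60,0,0,0,-10.6,-0.3,0]

```text
clock: 12.3
position: [0.5577, 0.2865, 0.3675]
ee_rot: [-1.508, 1.006, 1.451]
force: [1.2, -0.0, 0.5]
width: 0.652
```

Request:
arm_command:
  motion:
    - [60,0,0,0,-10.6,-0.3,0]
    - [60,0,0,0,-10.6,-0.3,0]
    - [60,0,0,0,-10.6,-0.3,0]
    - [60,0,0,0,-10.6,-0.3,0]
    - [60,0,0,0,-10.6,-0.3,0]

```text
clock: 12.92
position: [0.5577, 0.2865, 0.3674]
ee_rot: [-2.084, 0.28, 2.068]
force: [0.9, -0.3, 0.3]
width: 0.655
```

```bash
python3 - <<'E'
from h import *
stat(); togo([.5575,.284,.10+.159],down(175))
a=get_image('scene');save('s3',cv2.resize(a['frame'][200:340,240:400],None,fx=4,fy=4,interpolation=2))
print(w2px(a,[[.5575,.284,.094],[.5575,.284,.08]]))
E
```

```text
t 12.93 grasp [0.559  0.2866 0.2084] x [ 0.008  0.001 -1.   ] zyaw 164.5 q [ 0.14  0.78 -1.22  1.56  0.75  1.33  1.7 ] F [ 0.9 -0.3  0.3] w 60.1
shift [108.4   2.7   0.4] turn [-10.5  -0.4   0.1]
[[327.48184736 291.22349371]
 [327.17389161 294.41475148]]
```

View pics/s3.png

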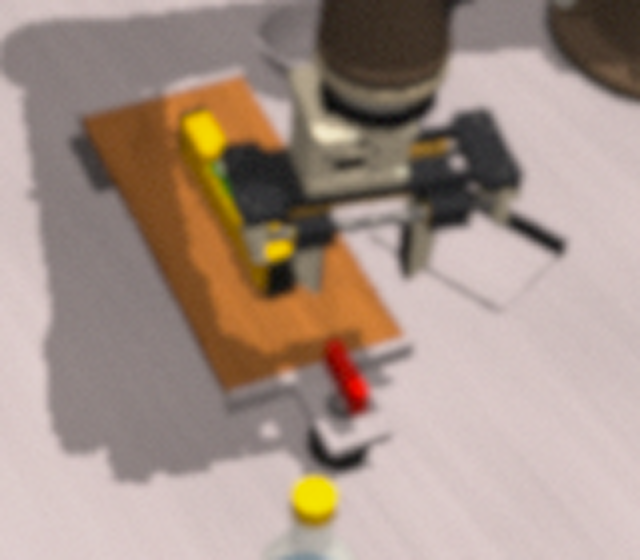

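Request:
arm_command:
  motion:
    - [60,0,2.5,0,-10.5,-0.4,0]
    - [60,40,0,0,0,0,0]
    - [60,40,0,0,0,0,0]
    - [60,28,0,0,0,0,0]
    - [60,18,0,0,0,0,0]

```text
clock: 13.6
position: [0.5569, 0.2841, 0.2402]
ee_rot: [-2.173, 0.102, 2.172]
force: [0.4, -0.3, 0.2]
width: 0.654
```

Request:
arm_command:
  motion:
    - [3,0,0,0,0,0,0]
    - [3,0,0,0,0,0,0]
    - [3,0,0,0,0,0,0]
    - [3,0,0,0,0,0,0]
    - [3,0,0,0,0,0,0]
  newtons: 40

```text
clock: 14.22
position: [0.5571, 0.2845, 0.2425]
ee_rot: [-2.176, 0.098, 2.17]
force: [3.4, -0.1, 0.4]
width: 0.159
```

```bash
python3 - <<'E'
from h import *
stat()
E
```

```text
t 14.22 grasp [0.5576 0.2849 0.0835] x [ 0.003  0.002 -1.   ] zyaw 174.7 q [ 0.1   0.9  -1.13  1.68  0.89  1.16  1.78] F [ 3.4 -0.1  0.4] w 14.6
```

Request:
arm_command:
  motion:
    - [3,0,0,0,0,0,0]
    - [3,-1,0,0,7,0,0]
    - [3,-1.5,0,0,9,0,0]
    - [3,-1.5,0,0,9,0,0]
    - [3,-1.5,0,0,9,0,0]

```text
clock: 14.85
position: [0.5581, 0.284, 0.2478]
ee_rot: [-1.825, 0.652, 1.816]
force: [5.0, -1.4, -0.5]
width: 0.15
```

Request:
arm_command:
  motion:
    - [3,-1.5,0,0,9,0,0]
    - [3,-1.5,0,0,9,0,0]
    - [3,-1.5,0,0,9,0,0]
    - [3,-1.5,0,0,9,0,0]
    - [3,0,0,0,0,0,0]

```text
clock: 15.48
position: [0.5577, 0.2832, 0.2538]
ee_rot: [-1.397, 1.076, 1.39]
force: [3.6, -3.8, 0.3]
width: 0.154
```

```bash
cat >> h.py <<'E'
def bubble(n=None):
    "level axis profile in scene view: bright and yellow fractions along the vial"
    g=get_image('scene'); f=g['frame']; 
    if n: save(n,cv2.resize(f[200:310,255:355],None,fx=5,fy=5,interpolation=2))
    return g
E
python3 - <<'E'
from h import *
stat(); bubble('b1')
for c in ('scene','top'):
    for t in ('bubble',):
        try: print(c,[(round(d['p'],2),np.round(d['point'],3)) for d in search_frame(c,t)])
        except Exception as e: print(e)
E
```

```text
t 15.47 grasp [0.5584 0.2831 0.0948] x [ 0.004 -0.001 -1.   ] zyaw 104.5 q [-0.    0.76 -0.88  1.68  0.68  1.03  0.71] F [ 3.6 -3.8  0.3] w 14.1
scene []
top [(0.34, array([ 0.742, -0.027,  0.12 ])), (0.21, array([0.558, 0.283, 0.091]))]
```

View pics/b1.png

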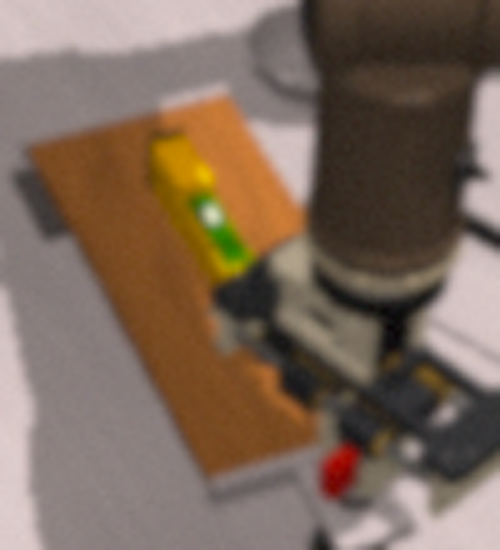

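Handle turned about 70°; bubble at (211,213) in the vial spanning (195,185)–(243,262), still toward the hinge. Continue.

Request:
arm_command:
  motion:
    - [3,-1.5,0,0,9,0,0]
    - [3,-1.5,0,0,9,0,0]
    - [3,-1.5,0,0,9,0,0]
    - [3,0,0,0,0,0,0]
    - [3,0,0,0,0,0,0]

```text
clock: 16.25
position: [0.5575, 0.2826, 0.2577]
ee_rot: [-1.051, 1.303, 1.046]
force: [3.5, -6.7, 2.0]
width: 0.152
```

Request:
arm_command:
  motion:
    - [3,0,0,0,0,0,0]
    - [3,0,0,0,0,0,0]
    - [3,0,0,0,0,0,0]
    - [3,0,0,0,0,0,0]
    - [3,0,0,0,0,0,0]

```text
clock: 16.88
position: [0.5575, 0.2826, 0.2577]
ee_rot: [-1.051, 1.303, 1.046]
force: [2.4, -6.8, 1.9]
width: 0.151
```

```bash
cat >> h.py <<'E'
def bub(g,dbg=True):
    "coords (mm) along the level: vial start, end, bubble; about the nominal middle"
    u=np.array([np.cos(np.radians(85.2)),np.sin(np.radians(85.2)),0]); c0=np.array([.539,.083,.105]); n=np.array([u[1],-u[0],0])
    s=np.arange(-50,51,1.)/1000; rows=[]
    for w in (-.008,-.004,0,.004,.008):
        q=w2px(g,c0+s[:,None]*u+w*n).astype(np.float32)
        rows.append(cv2.remap(g['frame'],q[:,:1].copy(),q[:,1:].copy(),cv2.INTER_LINEAR)[:,0])
    P=np.float32(rows); return s*1000,P
E
python3 - <<'E'
from h import *
np.set_printoptions(linewidth=220,suppress=True)
stat()
for c in ('scene','top'):
    g=get_image(c); s,P=bub(g); print(c)
    for k in (1,2,3):
        print(k); 
        for ch in range(3): print(P[k,::4,ch].astype(int))
print(s[::4].astype(int))
E
```

```text
t 16.88 grasp [0.5579 0.2823 0.0987] x [ 0.002 -0.002 -1.   ] zyaw 77.6 q [-0.06  0.72 -0.78  1.68  0.59  0.99  0.31] F [ 2.4 -6.8  1.9] w 13.8
scene
1
[193 181 166 151 134 119 111 113 126 146 157 156 148 139 128 119 115 122 119 134 163 203 215 210 183 161]
[132 124 115 108 107 108 114 121 131 142 150 150 149 144 135 125 119 128 133 138 148 166 172 164 144 130]
[ 0  0  0  0  1  3  2 10 45 69 82 77 67 41 13  6  3  1  3  3  0  0  3  1 23 46]
2
[193 179 158 136 110  86  66  73  96 133 162 165 155 130  94  76  66  70  76 102 157 208 234 239 232 224]
[132 124 112 102  97  96  97 106 122 146 165 168 167 154 135 121 113 118 129 140 159 181 195 197 187 177]
[  0   0   0   0   0   0   0  15  50  89 114 114 106  78  38   6   0   0   0   0   0   0   0   0   0   0]
3
[192 180 158 130  99  70  44  48  74 108 146 158 152 126  93  59  44  45  52  84 144 203 232 241 241 240]
[132 124 112 100  92  88  85  90 103 124 150 160 159 145 128 111 104 108 118 134 156 178 194 201 200 197]
[  0   0   0   0   0   0   0   7  39  74 106 115 109  85  52  12   1   0   0   0   0   0   0   0   0   0]
top
1
[57 56 54 53 54 59 63 67 69 68 70 71 69 72 71 73 72 74 73 73 73 73 73 74 74 72]
[49 48 44 46 45 51 54 56 59 58 59 60 60 61 61 62 61 63 61 62 62 62 61 62 62 61]
[44 43 39 40 41 44 47 48 51 50 51 52 51 53 53 53 53 54 53 54 54 54 53 54 54 53]
2
[54 53 53 56 60 64 66 67 67 68 69 69 70 71 71 71 70 71 72 72 72 73 74 74 73 73]
[47 47 46 47 52 54 55 58 58 57 58 59 59 60 61 60 60 61 61 62 61 62 63 62 62 63]
[41 41 41 42 45 48 49 50 50 50 51 51 52 51 52 52 52 52 53 53 53 54 54 53 54 55]
3
[53 53 56 61 64 66 66 67 66 67 68 67 68 69 67 69 69 69 70 71 73 72 73 72 73 72]
[46 45 47 52 55 55 57 58 57 57 58 57 59 60 57 58 59 59 58 60 61 61 62 61 61 61]
[42 39 42 45 47 48 50 50 49 49 51 49 51 51 49 51 52 51 50 52 53 53 54 53 53 53]
[-50 -46 -42 -38 -34 -30 -26 -22 -18 -14 -10  -6  -2   2   6  10  14  18  22  26  30  34  38  42  46  50]
```

Request:
arm_command:
  motion:
    - [45,0,0,0,0,0,0]
    - [45,0,0,0,0,0,0]
    - [45,0,0,0,0,0,0]
    - [45,-40,0,0,0,0,0]
    - [45,-60,0,0,0,0,0]

```text
clock: 17.6
position: [0.5561, 0.284, 0.3575]
ee_rot: [-1.049, 1.304, 1.052]
force: [1.1, -0.6, -1.0]
width: 0.489
```

Request:
arm_command:
  motion:
    - [45,-40,0,0,0,0,0]
    - [45,0,-7,-59,0,0,0]
    - [45,0,-7,-59,0,0,0]
    - [45,0,-7,-59,0,0,0]
    - [45,0,-7,-59,0,0,0]

```text
clock: 18.23
position: [0.5331, 0.0462, 0.3976]
ee_rot: [-1.05, 1.299, 1.05]
force: [0.6, -0.2, 0.5]
width: 0.487
```

Request:
arm_command:
  motion:
    - [45,0,-7,-59,0,0,0]
    - [45,0,-7,-59,0,0,0]
    - [45,0,-7,-59,0,0,0]
    - [45,0,-7,-59,0,0,0]
    - [45,0,-7,-59,0,0,0]

```text
clock: 18.85
position: [0.5047, -0.2496, 0.3972]
ee_rot: [-1.05, 1.299, 1.05]
force: [0.3, -0.2, 0.5]
width: 0.49
```

```bash
cat >> h.py <<'E'
def two(n):
    a=get_image('scene');b=get_image('top');f=b['frame']
    o=np.zeros((600,800,3),np.uint8);o[:300,:800]=cv2.resize(f[190:250,150:310],(800,300),interpolation=2)
    o[300:600,:300]=cv2.resize(a['frame'][215:290,260:335],(300,300),interpolation=2)
    o[300:600,310:800]=cv2.resize(f[205:235,217:266],(490,300),interpolation=2); save(n,o); return a,b
E
python3 - <<'E'
from h import *
np.set_printoptions(linewidth=220,suppress=True)
stat(); a,b=two('b2')
for c,g in (('scene',a),('top',b)):
    s,P=bub(g); print(c)
    for k in (1,2,3):
        print(k); 
        for ch in range(3): print(P[k,::4,ch].astype(int))
print(s[::4].astype(int))
for t in ('level_center','foot_grip','shelf_mid'): print([(round(d['p'],2),np.round(d['point'],4)) for d in pinpoint('top',t)[:3]])
E
```

```text
t 18.85 grasp [ 0.5052 -0.2493  0.2382] x [ 0.003  0.002 -1.   ] zyaw 77.8 q [ 0.98  0.48 -0.88  1.69  0.4   1.16  1.36] F [ 0.3 -0.2  0.5] w 45.0
scene
1
[231 213 186 156 128 118 114 121 128 144 155 162 156 140 125 124 125 123 122 141 175 217 232 237 237 237]
[189 168 143 122 116 118 120 125 129 137 146 152 150 136 122 116 116 120 122 132 150 175 187 191 191 192]
[ 0  0  0  0  1  4  4 25 56 77 91 91 77 47 20 13  9 11 10  7  0  0  0  0  0  0]
2
[231 214 183 148 110  85  74  83 108 143 173 179 167 137  95  79  73  75  75 103 156 205 230 237 238 238]
[188 167 142 123 117 119 123 128 141 160 180 183 177 156 133 116 110 113 120 132 152 174 189 194 195 195]
[  0   0   0   0   0   0   0  23  72 114 143 144 131  93  44   9   0   0   0   0   0   0   0   0   0   0]
3
[229 213 181 145 107  74  53  61  92 131 173 183 173 141  98  61  41  43  51  85 143 199 227 236 238 238]
[184 165 137 121 116 118 122 124 135 154 182 189 185 163 137 116 106 108 116 130 147 173 188 193 194 194]
[  0   0   0   0   0   0   0  15  61 106 146 154 145 111  66  18   2   0   0   0   0   0   0   0   0   0]
top
1
[169 16
[... 614 characters left out ...]
 42  46  49  48]
3
[171 170 165 132  86  71  70  69  72  95 129 138 127  92  71  67  66  70  71  70  72 100 145 166 171 171]
[155 155 150 127 110 107 107 106 103 108 138 148 140 117 105  95  95 105 107 106 105 105 126 147 152 152]
[ 48  48  46  43  42  41  40  40  47  79 120 132 118  73  42  40  39  40  41  40  41  40  43  46  48  48]
[-50 -46 -42 -38 -34 -30 -26 -22 -18 -14 -10  -6  -2   2   6  10  14  18  22  26  30  34  38  42  46  50]
[(0.97, array([ 0.2512, -0.3724,  0.0216])), (0.89, array([0.5366, 0.0825, 0.0876])), (0.27, array([ 0.3516,  0.1466, -0.001 ]))]
[(0.51, array([0.5567, 0.2764, 0.0921]))]
[(0.62, array([0.5438, 0.0741, 0.0654])), (0.59, array([ 0.7618, -0.0246, -0.0023]))]
```

View pics/b2.png

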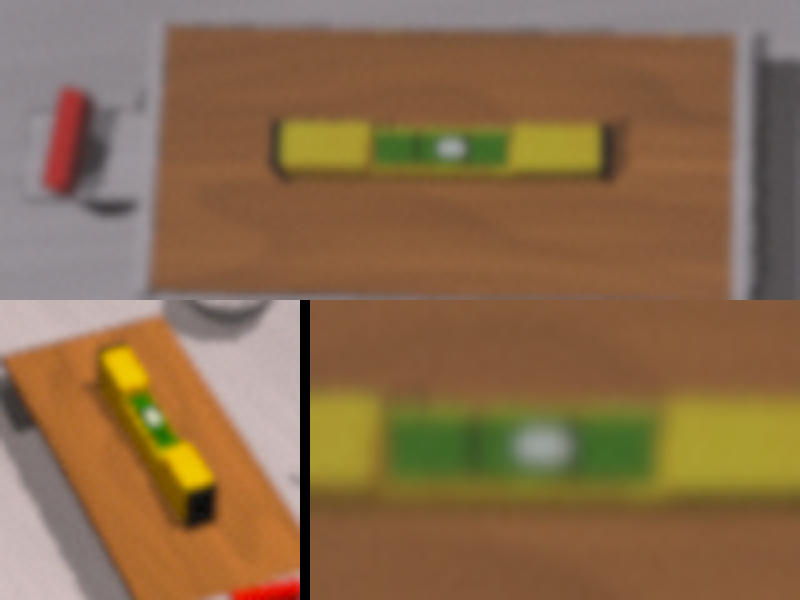

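Top view: handle bar at (66,140); level mid-shelf; bubble at (540,445) in the zoom with the left black line at (475,440), vial 390–655: bubble ≈5.5 mm toward the hinge, so about 0.46 rad more is needed. Going back to the handle.

Request:
arm_command:
  motion:
    - [45,0,7,59,0,0,0]
    - [45,0,7,59,0,0,0]
    - [45,0,7,59,0,0,0]
    - [45,0,7,59,0,0,0]
    - [45,0,7,59,0,0,0]

```text
clock: 19.73
position: [0.5328, 0.0516, 0.398]
ee_rot: [-1.052, 1.298, 1.051]
force: [1.5, 0.6, -0.2]
width: 0.495
```

Request:
arm_command:
  motion:
    - [45,0,7,59,0,0,0]
    - [45,0,7,59,0,0,0]
    - [45,0,7,59,0,0,0]
    - [45,0,7,59,0,0,0]
    - [45,0,0,0,0,0,0]

```text
clock: 20.35
position: [0.5529, 0.2921, 0.3986]
ee_rot: [-1.054, 1.293, 1.061]
force: [-0.3, 0.1, 0.0]
width: 0.489
```

```bash
python3 - <<'E'
from h import *
stat(); togo([.5579,.2823,.0987+.159],down(77.6))
E
```

```text
t 20.35 grasp [0.5531 0.2931 0.2396] x [ 0.001  0.006 -1.   ] zyaw 78.4 q [-0.02  0.59 -0.87  1.53  0.46  1.24  0.41] F [-0.3  0.1  0. ] w 44.9
shift [140.8  -6.9  -9.5] turn [ 0.8  0.4 -0. ]
```

Request:
arm_command:
  motion:
    - [45,40,-7,-9.5,0.8,0.4,0]
    - [45,40,0,0,0,0,0]
    - [45,40,0,0,0,0,0]
    - [45,15,0,0,0,0,0]
    - [45,4,0,0,0,0,0]

```text
clock: 20.98
position: [0.5611, 0.2734, 0.2591]
ee_rot: [-1.044, 1.311, 1.037]
force: [-0.1, 0.7, -0.2]
width: 0.491
```

Request:
arm_command:
  motion:
    - [3,0,0,0,0,0,0]
    - [3,0,0,0,0,0,0]
    - [3,0,0,0,0,0,0]
    - [3,0,0,0,0,0,0]
    - [3,0,0,0,0,0,0]
  newtons: 40

```text
clock: 21.6
position: [0.5617, 0.2791, 0.2624]
ee_rot: [-1.039, 1.296, 1.043]
force: [5.1, 20.5, -2.1]
width: 0.151
```

Request:
arm_command:
  motion:
    - [3,-1.3,0,0,9,0,0]
    - [3,-1.3,0,0,9,0,0]
    - [3,-1.3,0,0,8.5,0,0]
    - [3,0,0,0,0,0,0]
    - [3,0,0,0,0,0,0]

```text
clock: 22.22
position: [0.5615, 0.2775, 0.2656]
ee_rot: [-0.687, 1.452, 0.69]
force: [2.8, 14.2, -0.3]
width: 0.149
```

Request:
arm_command:
  motion:
    - [3,0,0,0,0,0,0]
    - [3,0,0,0,0,0,0]
    - [3,0,0,0,0,0,0]
    - [3,0,0,0,0,0,0]
    - [3,0,0,0,0,0,0]

```text
clock: 22.85
position: [0.5616, 0.2775, 0.2655]
ee_rot: [-0.687, 1.452, 0.69]
force: [1.1, 13.2, -1.4]
width: 0.152
```

```bash
python3 - <<'E'
from h import *
np.set_printoptions(linewidth=220,suppress=True)
stat(); g=get_image('scene'); s,P=bub(g)
for k in (2,3):
    for ch in (0,2): print(P[k,::4,ch].astype(int))
print(s[::4].astype(int))
E
```

```text
t 22.85 grasp [0.5624 0.2782 0.1065] x [ 0.005  0.005 -1.   ] zyaw 50.6 q [-0.1   0.68 -0.68  1.68  0.5   0.96 -0.08] F [ 1.1 13.2 -1.4] w 13.9
[183 165 141 112  80  60  49  52  62  85 129 153 166 153 121  85  66  70  90 145 202 232 242 245 244 244]
[  0   0   0   0   0   0   0   1  13  48  89 108 120 107  79  36   7   0   0   0   0   0   0   0   0   0]
[182 165 145 112  79  52  36  34  42  65 107 138 152 144 123  81  55  54  79 132 195 227 239 241 243 242]
[  0   0   0   0   0   0   0   0   9  35  74 100 111 105  85  48  17   2   0   0   0   0   0   0   0   0]
[-50 -46 -42 -38 -34 -30 -26 -22 -18 -14 -10  -6  -2   2   6  10  14  18  22  26  30  34  38  42  46  50]
```

Request:
arm_command:
  motion:
    - [45,0,0,0,0,0,0]
    - [45,0,0,0,0,0,0]
    - [45,0,0,0,0,0,0]
    - [45,-40,0,0,0,0,0]
    - [45,-60,0,0,0,0,0]

```text
clock: 23.52
position: [0.5612, 0.2725, 0.3624]
ee_rot: [-0.692, 1.465, 0.683]
force: [1.7, 0.7, 0.7]
width: 0.489
```

Request:
arm_command:
  motion:
    - [45,-20,0,0,-10,0,0]
    - [45,0,0,0,-10,0,0]
    - [45,0,0,0,-10,0,0]
    - [45,0,0,0,-4.5,0,0]
    - [45,0,0,-59,0,0,0]

```text
clock: 24.15
position: [0.5551, 0.218, 0.3835]
ee_rot: [-1.151, 1.247, 1.148]
force: [1.1, -0.9, -0.3]
width: 0.489
```

Request:
arm_command:
  motion:
    - [45,0,0,-59,0,0,0]
    - [45,0,0,-59,0,0,0]
    - [45,0,0,-59,0,0,0]
    - [45,0,0,-59,0,0,0]
    - [45,0,0,-59,0,0,0]

```text
clock: 24.78
position: [0.5294, -0.0813, 0.3849]
ee_rot: [-1.148, 1.254, 1.14]
force: [0.5, -0.7, -0.8]
width: 0.488
```

Request:
arm_command:
  motion:
    - [0,0,0,-59,0,0,0]
    - [0,0,0,-59,0,0,0]
    - [0,0,0,-59,0,0,0]
    - [0,0,0,0,0,0,0]
    - [0,0,0,0,0,0,0]

```text
clock: 25.4
position: [0.5141, -0.2551, 0.3855]
ee_rot: [-1.147, 1.253, 1.141]
force: [0.8, 0.4, -0.2]
width: 0.02
```

```bash
python3 - <<'E'
from h import *
np.set_printoptions(linewidth=220,suppress=True)
stat(); a,b=two('b3')
for c,g in (('scene',a),('top',b)):
    s,P=bub(g); print(c)
    for k in (1,2,3):
        for ch in range(3): print(P[k,::4,ch].astype(int))
print(s[::4].astype(int))
print([(round(d['p'],2),np.round(d['point'],4)) for d in pinpoint('top','level_center')[:3]])
u=np.array([np.cos(np.radians(85.2)),np.sin(np.radians(85.2)),0])
t=np.array([.539,.083,0])-.062*u
for z in (.16,.115): togo([*t[:2],z+.178],down(85))
E
```

```text
t 25.4 grasp [ 0.5142 -0.2558  0.2265] x [ 0.    -0.005 -1.   ] zyaw 84.9 q [ 0.98  0.52 -0.9   1.68  0.45  1.16  1.44] F [ 0.8  0.4 -0.2] w 1.9
scene
[224 198 165 138 120 119 118 116 115 135 157 164 162 154 134 117 109 114 124 156 196 227 236 239 239 239]
[176 151 127 117 120 125 127 122 117 133 154 162 162 153 135 120 115 122 131 145 165 184 192 194 195 196]
[  0   0   0   0   1   3   1  10  26  62  93 104 103  80  53  27  14   2   2   0   0   0   0   0   0   0]
[225 201 168 133  96  78  70  71  78 107 157 182 190 174 140  94  67  70  87 134 189 224 236 238 239 239]
[180 154 131 119 117 121 123 120 119 133 171 191 198 185 158 123 110 116 128 144 166 185 192 194 195 195]
[  0   0   0   0   0   0   0   4  30  75 126 149 156 135 101  46   9   0   0   0   0   0   0   0   0   0]
[222 201 167 132  99  68  51  52  59  84 133 171 186 173 145  95  60  53  74 125 189 223 235 237 238 238]
[177 154 129 119 119 120 121 117 112 121 153 182 192 182 161 124 109 113 125 142 166 183 192 193 194 195]
[  0   0   0   0   0   0   0   0  13  54 107 140 152 139 112  64  14   1   0   0   0   0   0   0   0 
[... 523 characters left out ...]
46  42  40  40  40  40  40  40  75 126 148 141  99  52  39  39  40  40  41  40  44  47  49  48]
[170 170 161 122  79  68  68  68  66  65  89 125 138 131 101  69  64  66  67  68  72 101 149 168 170 171]
[155 155 149 122 107 106 105 103  93  88 111 138 148 143 122  96  94 104 105 105 106 108 132 150 152 152]
[ 47  48  46  42  39  39  41  40  40  41  69 112 132 124  89  50  41  39  40  41  40  40  45  47  47  48]
[-50 -46 -42 -38 -34 -30 -26 -22 -18 -14 -10  -6  -2   2   6  10  14  18  22  26  30  34  38  42  46  50]
[(0.6, array([ 0.2499, -0.3671,  0.0257])), (0.33, array([0.5606, 0.2792, 0.0967]))]
shift [ 46.5   4.6 275.7] turn [ 0.1 -0.3  0.1]
shift [ 91.5   4.7 275.9] turn [ 0.1 -0.3  0.1]
```

View pics/b3.png

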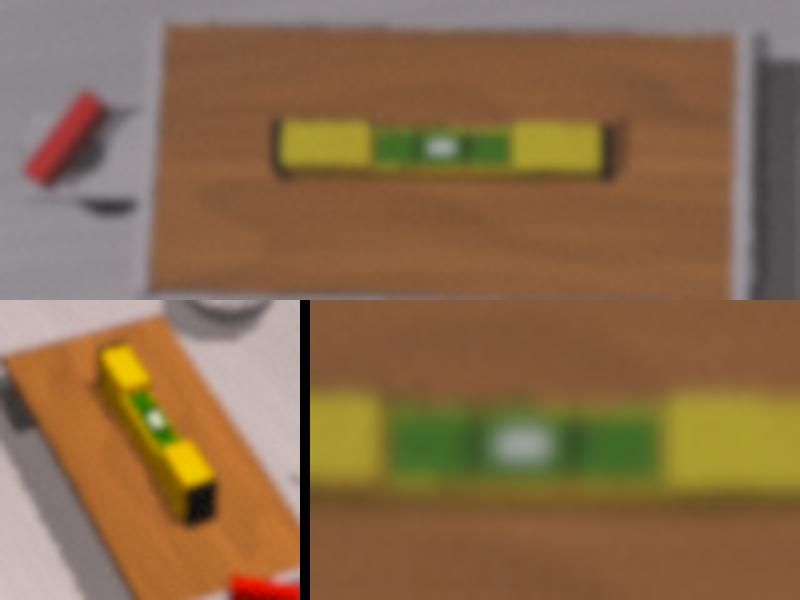

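Both black lines flank the bubble symmetrically (zoom: lines ≈(475,440) and (570,440), bubble (522,445)) — centred within ~1 mm. Now press on the hinge-side end with shut fingers.

Request:
arm_command:
  motion:
    - [0,0,1,55,0,0,0]
    - [0,0,1,55,0,0,0]
    - [0,0,1,55,0,0,0]
    - [0,0,1,55,0,0,0]
    - [0,0,0,55,0,0,0]
  newtons: 20

```text
clock: 26.18
position: [0.5342, 0.0219, 0.3845]
ee_rot: [-1.15, 1.252, 1.141]
force: [0.9, -0.5, -0.3]
width: 0.001
```

Request:
arm_command:
  motion:
    - [0,30,0,0,0,0,0]
    - [0,30,0,0,0,0,0]
    - [0,15,0,0,0,0,0]
    - [0,10,0,0,0,0,0]
    - [0,0,0,0,0,0,0]

```text
clock: 26.8
position: [0.5348, 0.0187, 0.2992]
ee_rot: [-1.148, 1.253, 1.141]
force: [-0.2, 0.1, -0.0]
width: 0.004
```

```bash
python3 - <<'E'
from h import *
stat(); u=np.array([np.cos(np.radians(85.2)),np.sin(np.radians(85.2)),0])
t=np.array([.539,.083,0])-.062*u
togo([*t[:2],.112+.178],down(85))
E
```

```text
t 26.8 grasp [0.5349 0.0179 0.1402] x [ 0.    -0.005 -1.   ] zyaw 84.9 q [ 0.48  0.56 -0.87  1.87  0.53  0.96  0.85] F [-0.2  0.1 -0. ] w 0.4
shift [9.2 1.2 2.5] turn [-0.1 -0.3  0.1]
```

Request:
arm_command:
  motion:
    - [0,5,1,2,0,0,0]
    - [0,3,0,0,0,0,0]
    - [0,1,0,0,0,0,0]
    - [0,0,0,0,0,0,0]

```text
clock: 27.3
position: [0.534, 0.0206, 0.2902]
ee_rot: [-1.148, 1.253, 1.14]
force: [1.1, -0.6, 0.4]
width: 0.005
```

Request:
arm_command:
  motion:
    - [0,1,0,0,0,0,0]
    - [0,1,0,0,0,0,0]
    - [0,0,0,0,0,0,0]

```text
clock: 27.68
position: [0.534, 0.0206, 0.2883]
ee_rot: [-1.148, 1.253, 1.14]
force: [-0.0, -0.5, 1.9]
width: 0.007
```

Request:
arm_command:
  motion:
    - [0,1,0,0,0,0,0]
    - [0,0,0,0,0,0,0]

```text
clock: 27.92
position: [0.5341, 0.0208, 0.288]
ee_rot: [-1.148, 1.252, 1.14]
force: [-2.6, -1.2, 10.4]
width: 0.006
```

Request:
arm_command:
  motion:
    - [0,1,0,0,0,0,0]
    - [0,0,0,0,0,0,0]

```text
clock: 28.18
position: [0.5342, 0.0209, 0.2877]
ee_rot: [-1.149, 1.252, 1.139]
force: [-5.1, -2.5, 17.8]
width: 0.003
```

Request:
arm_command:
  motion:
    - [0,-0.3,0,0,0,0,0]
    - [0,0,0,0,0,0,0]
    - [0,0,0,0,0,0,0]
    - [0,0,0,0,0,0,0]
    - [0,0,0,0,0,0,0]

```text
clock: 28.8
position: [0.5342, 0.0209, 0.2877]
ee_rot: [-1.149, 1.252, 1.139]
force: [-4.5, -2.0, 15.2]
width: 0.007
```

Request:
arm_command:
  motion:
    - [0,0,0,0,0,0,0]
    - [0,0,0,0,0,0,0]
    - [0,0,0,0,0,0,0]
    - [0,0,0,0,0,0,0]
    - [0,0,0,0,0,0,0]

```text
clock: 29.42
position: [0.5342, 0.0209, 0.2878]
ee_rot: [-1.149, 1.252, 1.139]
force: [-5.1, -1.4, 17.0]
width: 0.004
```

```bash
python3 - <<'E'
from h import *
np.set_printoptions(linewidth=220,suppress=True)
stat(); a,b=two('b4')
for c,g in (('scene',a),('top',b)):
    s,P=bub(g); print(c)
    for k in (2,3):
        for ch in range(3): print(P[k,::4,ch].astype(int))
print(s[::4].astype(int))
for t in ('mug','jar','bottle','tub','shaker','bowl','scraper'):
    for c in ('scene','top'): print(t,c,[np.round(d['point'],3) for d in pinpoint(c,t)[:1]])
stat()
save('b5',cv2.resize(a['frame'][170:330,200:400],None,fx=4,fy=3.75,interpolation=2)[:600])
E
```

```text
t 29.43 grasp [0.5345 0.02   0.1288] x [ 0.002 -0.006 -1.   ] zyaw 84.9 q [ 0.47  0.57 -0.86  1.88  0.55  0.94  0.83] F [-5.1 -1.4 17. ] w 0.4
scene
[159 160 148 125  91  72  64  67  70  92 129 145 145 131  98  75  67  74  85 128 188 226 239 243 243 243]
[122 117 107 100  93  95  97  95  90 100 128 143 146 133 109  94  99 114 125 140 167 187 198 203 203 204]
[ 57  24   6   0   0   0   0   5  17  53  85  98 101  85  57  20   2   0   0   0   0   0   0   0   0   0]
[171 163 147 121  90  60  42  41  50  75 117 143 152 137 107  66  43  50  69 114 178 221 237 241 242 242]
[129 119 108  99  94  93  93  89  86  94 123 145 153 141 119  95  97 113 128 142 166 186 197 200 201 201]
[ 38  15   2   0   0   0   0   2  17  45  83 104 113  99  75  35   5   0   0   0   0   0   0   0   0   0]
top
[ 53  51  50  56  63  61  58  56  55  54  54  53  55  53  55  55  55  55  56  59  60  65  70  64  67 124]
[ 45  42  42  49  58  57  55  53  52  51  52  51  52  52  53  53  53  52  53  55  56  62  67  60  61 111]
[39 36 37 44 53 52 51 50 49 49 48 48 49 48 49 50 50 51 53 55 56 62 68 61 54 52]
[ 55  53  51  52  5
[... 439 characters left out ...]
 0.397, -0.528,  0.002])]
jar scene [array([ 0.761, -0.029,  0.002])]
jar top [array([ 0.758, -0.026, -0.001])]
bottle scene [array([0.689, 0.436, 0.002])]
bottle top [array([ 0.689,  0.44 , -0.002])]
tub scene [array([ 0.736, -0.305, -0.001])]
tub top [array([ 0.741, -0.31 ,  0.005])]
shaker scene [array([ 0.736, -0.168,  0.001])]
shaker top [array([ 0.738, -0.175, -0.002])]
bowl scene [array([ 0.351, -0.114, -0.002])]
bowl top [array([ 0.348, -0.117,  0.001])]
scraper scene [array([ 0.352,  0.146, -0.002])]
scraper top [array([0.354, 0.144, 0.003])]
t 30.23 grasp [0.5345 0.02   0.1287] x [ 0.002 -0.006 -1.   ] zyaw 84.9 q [ 0.47  0.57 -0.86  1.88  0.55  0.94  0.83] F [-5.3 -1.3 15.2] w 0.4
```

View pics/b5.png

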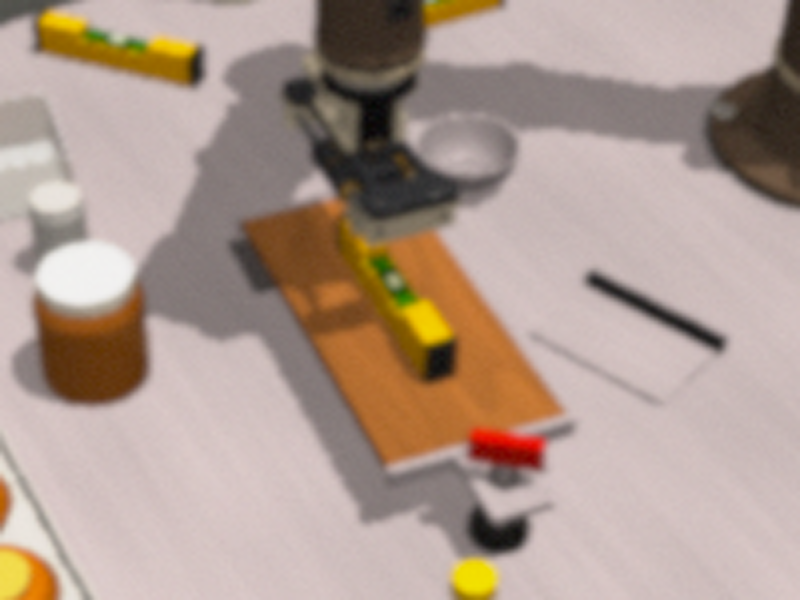

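The bubble at (394,283) sits mid-vial, shifted by less than 1 mm from the unpressed look. The push is 15–17 N and every other thing stands where it was. Handing in.

```bash
python3 -c "
from h import *
stat(); print(arm.sign_off())"
```

```text
t 30.23 grasp [0.5345 0.02   0.1287] x [ 0.002 -0.006 -1.   ] zyaw 84.9 q [ 0.47  0.57 -0.86  1.88  0.55  0.94  0.83] F [-5.3 -1.3 15.2] w 0.4
the job is handed in; nothing more can be done
None
```

I laid the leftmost yellow level lengthwise on the middle of the shelf and let it go. I then turned the red handle about 124° clockwise in two grips until the bubble sat between the black lines. I handed the job in at 30.2 s with the shut fingers pressing down on the level's hinge-side end.

- **Bubble:** With the arm clear, the top view showed it about 0–1 mm from centre, with both black lines visible beside it. While pressing, the arm blocked the top view. The side view alone showed it had shifted by less than 1 mm.
- **Push:** It read 15–17 N downward over the last readings, 15.2 N at hand-in. There was also about 5 N of sideways friction.
- **Handle grip:** The second grip was about 5 mm off centre and pushed the handle sideways with up to 20 N. The bubble check above was made after letting go of it.
- **Other things:** All seven bystanders were found within a few mm of where they started, which is as exact as the networks are.

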